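Shut and lock the specimen case

TASK

The glazed lid of the wooden specimen case stands ajar. Push it gently down with the fingertips on its wooden front rail, keeping off the glass, until it is fully shut; then set a fingertip in the slot of each of the two brass fasteners in that rail and turn it a quarter turn clockwise until it stops, so that both lock the lid. Grasp and lift nothing, do not open the lid any wider, and leave the other things on the desk where they are.

Things in the scene. Friction and masses are not known exactly. Their poses are not given: they have to be found in the camera images.
- case: oak specimen case fixed on the desk, 300 mm (x) x 420 mm (y), its box 75 mm tall without the lid. Origin: centre of its underside, on the desk. x points from its front (robot side, where the fasteners are) to its back (where the hinge is), y to its left, z up.
- lid (a joint): opening angle of the lid about the hinge along the case's top back edge: 0 = fully shut, growing as the front edge rises; starts at 0.25 to 0.45. A stiff friction hinge holds it wherever it is left; pushing it down at the front takes 2 to 5 N. The lid is an oak frame 24 mm thick, 300 x 420 mm; shut, it lies on the box and its wooden top is 99 mm above the desk.
- lid_hinge (a point): middle of the hinge axis, at the lid's lower back edge, 75 mm above the desk, 150 mm behind the case's origin; turns with the lid: x points along the lid from front to back, y to the case's left. The front rail spans 200 to 300 mm from this axis; the two fasteners' axes lie in it 250 mm from the hinge axis, 120 mm either side of the middle.
- rail_middle (a point): point on the wooden top face of the lid's front rail, midway between the two fasteners, 25 mm behind the front edge and 275 mm in front of the hinge axis; moves with the lid. The plain wood here is 150 mm long between the fasteners' rims.
- cam_left (a joint): angle of the left brass dial (+y side of the case) in the lid's front rail: 0 = unlocked, slot along the rail (case's y); grows clockwise seen from above to a stop at 1.571 = locked, slot across the rail (case's x), its tongue under a keeper in the case. Starts at 0 to 0.25. Friction about 0.1 N m, no spring. Turned while the lid is open, its tongue keeps the lid from shutting.
- slot_left (a point): centre of the left dial's top face (76 mm across, 28 mm above the lid's underside, so 103 mm above the desk when shut; 4 mm proud of the wood), on its axis. A straight slot 30 mm wide, 16 mm deep, flat floor, runs right across the dial through this point along this frame's y axis, closed at its ends by the 81 mm round opening in the rail. The frame turns with the dial; z points out of it.
- cam_right (a joint): angle of the right brass dial (-y side of the case) in the lid's front rail: 0 = unlocked, slot along the rail (case's y); grows clockwise seen from above to a stop at 1.571 = locked, slot across the rail (case's x), its tongue under a keeper in the case. Starts at 0 to 0.25. Friction about 0.1 N m, no spring. Turned while the lid is open, its tongue keeps the lid from shutting.
- slot_right (a point): centre of the right dial's top face (76 mm across, 28 mm above the lid's underside, so 103 mm above the desk when shut; 4 mm proud of the wood), on its axis. A straight slot 30 mm wide, 16 mm deep, flat floor, runs right across the dial through this point along this frame's y axis, closed at its ends by the 81 mm round opening in the rail. The frame turns with the dial; z points out of it.
- pane: glass pane of the lid, 165 x 350 mm seen, top face 8 mm below the top of the wooden frame; it reaches from 35 to 200 mm in front of the hinge axis. Not to be pressed on. Its frame is the lid's (origin on the hinge axis).
- brush_pot: bamboo pot with brushes and pencils in it, 72 mm wide, 115 mm tall (brushes to about 240 mm), standing loose to the left of the case. Origin: centre of its underside.
- jar_large: lidded glass jar with seeds, 72 mm wide, 121 mm tall with its knob, loose, to the left of the case. Origin: centre of its underside.
- jar_small: lidded glass jar with seeds, 60 mm wide, 96 mm tall with its knob, loose, to the right of the case. Origin: centre of its underside.
- pine_cone: pine cone standing upright, 62 mm wide, 66 mm tall, loose, in front of the right half of the case. Origin: centre of its underside.
- magnifier: hand lens lying flat in front of the case: a ring 72 mm across, 8 mm thick, with a wooden handle 13 mm thick that reaches 138 mm from the ring's centre; loose. Origin: centre of the ring's underside; the handle lies along +y.
- notebook: small closed book, 105 x 148 x 18 mm, lying loose to the right of the case. Origin: centre of its underside.

How it is judged:
On the way, in this order (a step that is already met when the one before it is completed fails the run):
1. the lid is pushed fully shut, the fasteners not yet turned (value of joint lid below 0.015 rad and value of joint each of cam_left, cam_right below 1 rad), for 0.2 s.
2. one fastener is locked (value of joint lid below 0.015 rad and value of joint any of cam_left, cam_right above 1.4 rad), for 0.1 s.
3. both fasteners are locked (value of joint lid below 0.015 rad and value of joint each of cam_left, cam_right above 1.4 rad), for 0.1 s.
At the end, for the whole second after the job is handed in: The lid is fully shut (within 0.015 rad), both fasteners are turned to the locked position (within 0.17 rad of the stop), and the other things stand within 30 mm of where they were (all of step 3 and distance of each of brush_pot, jar_large, jar_small, pine_cone, magnifier, notebook from where it was at the start of the episode below 0.03 m); the robot touches nothing.
It fails at once if the lid is opened wider (value of joint lid above 0.52 rad).
It fails at once if the lid is slammed: it swings shut faster than 1.5 rad/s (0.45 m/s at its front edge) (velocity of joint lid below -1.5 rad/s).
It fails at once if the glass is pressed on (over 2 N) (contact force between pane and the fingers above 2 N or contact force between pane and the arm above 2 N).
It fails at once if another thing is lifted, carried or pushed 30 mm or more (distance of any of brush_pot, jar_large, jar_small, pine_cone, magnifier, notebook from where it was at the start of the episode above 0.03 m).
It fails at once if another thing is gripped or pressed by the fingers (over 5 N) (contact force between any of brush_pot, jar_large, jar_small, pine_cone, magnifier, notebook and the fingers above 5 N).
It also fails if it takes over 64 s, if anything falls off the work surface, if the arm or the gripper's body presses on something with over 40 N, if the wrist force passes 120 N, or if a joint passes its speed limit or range.

ROBOT

A 6-joint arm with a two-finger parallel gripper is mounted at the origin on the work surface. World frame = base frame: x ahead of the robot, y to its left, z up, the work surface at z = 0. Lengths are in m, angles in rad, forces in N, time in s.
With the tool pointing down it reaches from about 0.35 to 0.775 m from the base axis. Payload 5.5 kg.
Tool frame: the origin (TCP) lies at the very end of the fingers, on their centre line; the grasp point (between the pads) lies 19 mm behind it; z points along the fingers, y is the direction in which the jaws open and shut (so a half turn about z gives the same grasp; the last joint's range is limited). The gripper opens to 85 mm and grips with 20 to 120 N. Pads are 22 mm wide; open, the fingers measure 114 mm over their backs; the gripper's body (76 mm by 85 mm) begins 54 mm behind the grasp point. The pads swing forward as they close: fully open they stand 13 mm farther back than shut.
Start: joints at [1.013, 0.313, 0.046, 1.304, 0, 1.431], TCP at [0.233, 0.526, 0.231] pointing down, gripper open.
Joint ranges: [-2.76, 2.76], [-0.86, 1.69], [-1.03, 1.26], [-2.2, 2.34], [-1.47, 1.5], [-3.14, 3.14]. Speed limits (rad/s): [2.57, 2.57, 3.14, 3.14, 3.14, 3.14].

INTERFACE

Orientations are given as a unit quaternion [w, x, y, z].
In Python, from workcell import get_state, vision, workorder, silhouettes, tip_of gives the robot as it stands.
- The arm moves only by the shell command python3 -m inch 'ROWS' [FORCE]. ROWS is JSON, a list of rows, each a list of 7 numbers: the shift along the tool's x, y, z in cm, then the turn, a rotation vector about the tool's x, y, z in degrees, then the finger opening in cm, from 0 to 8.54. In form: [[dx, dy, dz, rx, ry, rz, hand], ...]. A call has 1 to 5 rows; each row shifts and turns the commanded pose from where the row before left it, along the tool's axes as they then stand; what a row does not reach is not made up. A row lasts 1/10 s, in which the tool goes at most 50 mm and 8.59 degrees, less where a joint would pass 70% of its speed; a pose out of reach is approached as far as the arm can. A call with a gripper value outside its range is refused whole. The fingers move at their own pace and stop on an object; FORCE is the grip in N (left out, the last holds). Time passes only in rows, so rows that do not move let the fingers close. It gives the time, the measured TCP pose, the force and the opening at its end, in the units of the state.
- get_state(): the state, without advancing time (a new reading comes with each control period).
- vision.read_camera(name): name is "scene" or "top"; returns a dict with "pixels" (480x640x3 uint8, red, green, blue), "depth" (480x640 float32, m along the optical axis (not along the pixel's ray), 0 where there is no reading), "mtx" (3x3 intrinsics, pixels), "T" (4x4, takes a point from camera to world coordinates). Camera axes: x right, y up, looking along -z (the intrinsics and any distortion apply to the point x, -y, -z); pixel columns grow to the right and rows downward; lengths in m; the calibration is good to about 2 mm. A picture is of the moment at which its call begins.
- workorder.hand_in(): hands the job in, once; it reports no verdict.
Trained networks look in a picture, given as the dict that the camera call returned (one of the last four; its "shot" number tells which), for a name from the list of things; names that differ only in an ending like _2 or _b are one class to them, and where a whole thing is asked for, a point or a joint stands for the part that bears it (a point fixed in the world has none). Each returns a list of dicts, best first, with "confidence" (0 to 1); they miss things now and then, are a little off and sometimes report something else, mostly with a low value. They report only what shows in the picture. A call takes as long as a camera call.
- silhouettes(picture, label): "mask" (480x640 bool, what is visible of it) and "location" ([column, row] in pixels, amid what is visible of it).
- tip_of(picture, label): "location" ([column, row] in pixels: a listed point, or the origin of a listed thing).
The state is a dict: "clock": time; "joint_pos": joint angles; "qvel": joint speeds; "tau": joint torques, N m; "tcp_pos": TCP position; "orientation": TCP orientation; "wrist_force": force on the tool from outside, world axes, zero at the start; "ft_torque": the same for the moment, N m; "finger_gap": finger opening in m.
Only numpy, scipy, OpenCV 4.12 (cv2) and the standard library are available. Lean on these libraries where they do the work, as an engineer would, in place of code of your own. Each camera call takes 0.05 s, during which the arm holds its last target.

## Working session

There is one attempt and no reset: what is moved stays moved. The work goes in short steps, Python scripts to look and compute and a shell command to move; the robot and the scene stay as the last step left them, time stands still between calls to the robot, and variables do not carry over. Pictures are saved under pics/ and viewed, and the job is handed in when it is done.

```bash
mkdir -p pics; ls
cat > h.py <<'E'
import numpy as np, cv2, json
from workcell import get_state, vision, workorder, silhouettes, tip_of
from scipy.spatial.transform import Rotation as R
def shot(cam,name=None):
    p=vision.read_camera(cam)
    if name: cv2.imwrite(f'pics/{name}.png',p['pixels'][:,:,::-1])
    return p
def ray(p,px):
    K=p['mtx'];T=p['T']
    d=np.array([(px[0]-K[0,2])/K[0,0],-(px[1]-K[1,2])/K[1,1],-1.0])
    return T[:3,3],T[:3,:3]@d
def pt(p,px,r=2):
    c,q=int(round(px[0])),int(round(px[1]))
    w=p['depth'][max(0,q-r):q+r+1,max(0,c-r):c+r+1];w=w[w>0]
    o,d=ray(p,px)
    return o+d*np.median(w)
def atz(p,px,z):
    o,d=ray(p,px); return o+d*(z-o[2])/d[2]
def proj(p,X):
    T=p['T'];c=T[:3,:3].T@(np.asarray(X)-T[:3,3]);K=p['mtx']
    return [K[0,0]*c[0]/-c[2]+K[0,2],K[1,1]*-c[1]/-c[2]+K[1,2]]
def rot(s=None):
    s=s or get_state();q=s['orientation'];return R.from_quat([q[1],q[2],q[3],q[0]])
E
python3 - <<'E'
from h import *
np.set_printoptions(precision=4,suppress=True)
s=get_state()
for k,v in s.items(): print(k,v)
print(rot().as_matrix())
for cam in ('top','scene'):
    p=shot(cam,cam+'0')
    print(cam,p['mtx'],p['T'])
    for n in ['case','lid_hinge','rail_middle','slot_left','slot_right','brush_pot','jar_large','jar_small','pine_cone','magnifier','notebook']:
        for t in tip_of(p,n)[:2]:
            print(n,t['confidence'],t['location'],pt(p,t['location']))
E
```

```text
pics
clock 0.0
joint_pos [ 1.0134  0.314   0.045   1.3036 -0.      1.4312]
qvel [-0.0011  0.0005 -0.0001  0.0022  0.0017  0.0023]
tau [ -0.0011 -48.0626  29.8532   0.0194  -0.0002   0.    ]
tcp_pos [0.233  0.5251 0.2304]
orientation [-0.0003  0.2074  0.9783 -0.0009]
wrist_force [ 0.5977 -0.2057  0.4282]
ft_torque [ 0.0133  0.0101 -0.0285]
finger_gap 0.08555911800328649
[[-0.914   0.4057 -0.001 ]
 [ 0.4057  0.914  -0.0016]
 [ 0.0002 -0.0018 -1.    ]]
top [[503.4142   0.     320.3906]
 [  0.     503.4142 243.8489]
 [  0.       0.       1.    ]] [[ 0.0193  0.9823 -0.1865  0.3519]
 [-0.9998  0.0204  0.0041  0.0149]
 [ 0.0078  0.1864  0.9824  1.1309]
 [ 0.      0.      0.      1.    ]]
case 0.71 [426.6, 275.7] [ 0.4781 -0.1976  0.1559]
case 0.61 [521.3, 280.0] [ 0.4905 -0.4383  0.0187]
lid_hinge 0.97 [388.2, 165.6] [ 0.7198 -0.131   0.1058]
lid_hinge 0.4 [308.6, 242.5] [0.5395 0.0342 0.1546]
rail_middle 0.71 [365.9, 271.6] [ 0.4811 -0.0772  0.1754]
slot_left 0.67 [308.1, 241.2] [0.5423 0.0353 0.1537]
slot_right 0.8 [427.5, 272.9] [ 0.484  -0.2     0.1534]
brush_pot 0.57 [236.7, 222.5] [0.
[... 430 characters left out ...]
.       1.    ]] [[ 0.2411 -0.75    0.616   1.4605]
 [ 0.9705  0.1868 -0.1525 -0.2006]
 [-0.0007  0.6346  0.7729  1.2212]
 [ 0.      0.      0.      1.    ]]
case 0.82 [279.5, 286.1] [ 0.6709 -0.111   0.1114]
lid_hinge 0.78 [277.3, 315.9] [ 0.737  -0.1306  0.0892]
rail_middle 0.72 [277.4, 208.5] [ 0.4824 -0.0751  0.1747]
slot_left 0.95 [323.2, 216.1] [0.521  0.0329 0.159 ]
slot_right 0.82 [229.5, 216.2] [ 0.4651 -0.1945  0.1594]
slot_right 0.68 [392.3, 264.1] [0.6343 0.1867 0.0569]
brush_pot 0.57 [391.4, 265.0] [0.6331 0.1851 0.0521]
jar_large 0.89 [389.6, 315.4] [0.7658 0.1385 0.0332]
jar_small 0.61 [178.7, 245.6] [ 0.4112 -0.342   0.0234]
notebook 0.52 [384.1, 313.3] [0.761  0.1254 0.0403]
```

View pics/top0.png

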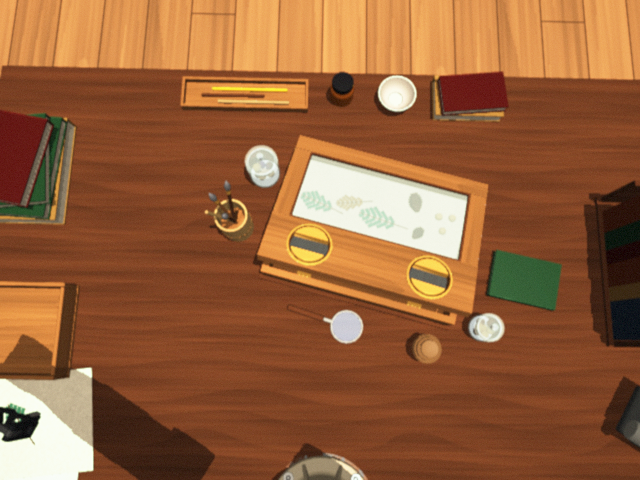

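View pics/scene0.png

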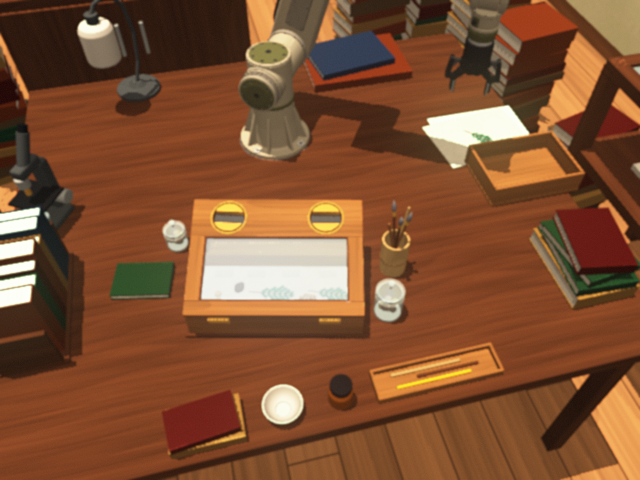

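The top view shows the case yawed by about -15°, with the dials at about (310,244) and (430,277) and the slots nearly along the rail. The magnifier and cone are in front. Next I'll fit the case pose and lid angle.

```bash
cat > fit.py <<'E'
from h import *
from scipy.optimize import least_squares
def dials(p):
    hsv=cv2.cvtColor(p['pixels'],cv2.COLOR_RGB2HSV)
    m=((hsv[:,:,0]>19)&(hsv[:,:,0]<32)&(hsv[:,:,1]>150)&(hsv[:,:,2]>150)).astype(np.uint8)
    m=cv2.morphologyEx(m,cv2.MORPH_CLOSE,np.ones((3,3)))
    return m
def fitdials(p,guess):
    m=dials(p);out=[]
    for g in guess:
        yy,xx=np.nonzero(m); k=np.hypot(xx-g[0],yy-g[1])<30
        pts=np.stack([xx[k],yy[k]],1).astype(np.int32)
        h=cv2.convexHull(pts); e=cv2.fitEllipse(h.astype(np.float32)); out.append(e)
    return out
def model(v):
    x,y,psi,th=v
    Rz=R.from_euler('z',psi); o=np.array([x,y,0])
    Ry=R.from_euler('y',th)  # x points back; front rises for positive about +y
    f=lambda q: o+Rz.apply(np.array([.15,0,.075])+Ry.apply(q))
    return dict(slot_left=f([-.25,.12,.028]),slot_right=f([-.25,-.12,.028]),rail_middle=f([-.275,0,.024]),lid_hinge=f([0,0,0]),f=f)
E
python3 - <<'E'
from fit import *
np.set_printoptions(precision=4,suppress=True)
P={c:shot(c) for c in('top','scene')}
obs=[]
for c,p in P.items():
    g={n:tip_of(p,n) for n in('slot_left','slot_right','rail_middle','lid_hinge')}
    ini=dict(top=[(310,244),(430,277)],scene=[(325,218),(229,218)])[c]
    es=fitdials(p,ini);print(c,es)
    for n,e in zip(('slot_left','slot_right'),es): obs.append((c,n,e[0],1))
    for n in('rail_middle','lid_hinge'):
        if g[n]: print(n,g[n][0]); obs.append((c,n,g[n][0]['location'],.3))
def res(v):
    M=model(v); return np.concatenate([w*(np.array(proj(P[c],M[n]))-px) for c,n,px,w in obs])
s=least_squares(res,[.57,-.1,-.25,.3],loss='soft_l1')
print(s.x,s.fun.reshape(-1,2))
M=model(s.x)
for k in M:
    if k!='f': print(k,M[k])
# plane check by depth: wood around rail
for c in P:
  for q in [(-.28,-.05,.024),(-.28,.05,.024),(-.22,0,.024),(-.02,.0,.024)]:
    X=M['f'](np.array(q)); print(c,q,X,pt(P[c],proj(P[c],X))-X)
  im=P[c]['pixels'][:,:,::-1].copy()
  for q in [(-.3,-.21,.024),(-.3,.21,.024),(0,.21,.024),(0,-.21,.024),(-.25,.12,.028),(-.25,-.12,.028),(-.275,0,.024)]:
    a=proj(P[c],M['f'](np.array(q))); cv2.circle(im,(int(a[0]),int(a[1])),2,(255,0,255),-1)
  im=im[120:360,140:540] ; im=cv2.resize(im,(800,480)); cv2.imwrite(f'pics/fit_{c}.png',im)
E
```

```text
top [((308.91510009765625, 244.27989196777344), (41.43199920654297, 45.9052848815918), 96.21778106689453), ((429.0665283203125, 276.9659729003906), (41.19304656982422, 47.581966400146484), 122.96356201171875)]
rail_middle {'location': [363.5, 271.5], 'confidence': 0.81}
lid_hinge {'location': [391.7, 163.2], 'confidence': 0.7}
scene [((325.2279968261719, 217.307861328125), (31.898820877075195, 35.84642791748047), 85.78180694580078), ((228.23516845703125, 216.8656768798828), (31.686113357543945, 36.01872634887695), 75.66607666015625)]
rail_middle {'location': [280.1, 207.8], 'confidence': 0.6}
lid_hinge {'location': [276.6, 318.7], 'confidence': 0.64}
[ 0.5854 -0.103  -0.2488  0.2668] [[-0.3853 -0.1513]
 [-0.5304 -0.2325]
 [ 0.4871  0.3321]
 [-0.4371  0.7484]
 [-0.3496 -0.0315]
 [-0.2879  0.0816]
 [-0.9607  0.3334]
 [-1.003  -0.2676]]
slot_left [0.5337 0.034  0.1679]
slot_right [ 0.4746 -0.1986  0.1679]
rail_middle [ 0.4798 -0.0761  0.1707]
lid_hinge [ 0.7307 -0.1399  0.075 ]
top (-0.28, -0.05, 0.024) [ 0.4628 -0.1234  0.172 ] [-0.0007  0.0008  0.0059]
top (-0.28, 0.05, 0.024) [ 0.4874 -0.0265  0.172 ] [-0.0007  0.0002  0.0049]
top (-0.22, 0, 0.024) [ 0.5312 -0.0892  0.1562] [-0.001   0.0006  0.0053]
top (-0.02, 0.0, 0.024) [ 0.7182 -0.1367  0.1034] [-0.0011  0.0005  0.0031]
scene (-0.28, -0.05, 0.024) [ 0.4628 -0.1234  0.172 ] [ 0.0042 -0.0003  0.0044]
scene (-0.28, 0.05, 0.024) [ 0.4874 -0.0265  0.172 ] [ 0.0026 -0.0005  0.0028]
scene (-0.22, 0, 0.024) [ 0.5312 -0.0892  0.1562] [ 0.0033 -0.0004  0.0038]
scene (-0.02, 0.0, 0.024) [ 0.7182 -0.1367  0.1034] [ 0.0005 -0.      0.0008]
```

Lid is at about 0.27–0.28 rad. First I'll turn the tool so its axes line up with the case (tool x = −case x, tool y = case y), close the fingers, and travel high.

```bash
python3 -m inch '[[0,0,0,0,0,-4.8,0],[0,0,0,0,0,-4.9,0],[-1.5,-2,0,0,0,0,0],[-2.5,-3.4,0,0,0,0,0],[-2.5,-3.4,0,0,0,0,0]]' 40
python3 -m inch '[[-2.5,-3.4,0,0,0,0,0],[-2.5,-3.4,0,0,0,0,0],[-2.5,-3.4,0,0,0,0,0],[-2.5,-3.4,0,0,0,0,0],[-2.5,-3.4,0,0,0,0,0]]'
python3 -m inch '[[-2.5,-3.4,0,0,0,0,0],[-2.5,-3.4,0,0,0,0,0],[-2.5,-3.4,0,0,0,0,0],[-2.5,-3.4,0,0,0,0,0],[-2.5,-3.4,0,0,0,0,0]]'
cat >> fit.py <<'E'
CASE=[.5854,-.103,-.2488]
def tc():
    s=get_state(); t=np.array(s['tcp_pos']); Rz=R.from_euler('z',CASE[2])
    d=Rz.inv().apply(t-np.array([CASE[0],CASE[1],0])); M=rot(s).as_matrix()
    ya=np.degrees(np.arctan2(M[1,1],M[0,1])); 
    print('t',round(s['clock'],2),'case xyz',d.round(4),'yaw of tool y rel case y',round(ya-90-np.degrees(CASE[2]),2),'tilt',M[:,2].round(3),'F',np.round(s['wrist_force'],1),'gap',round(s['finger_gap'],4),'j6',round(s['joint_pos'][5],3))
E
python3 -c "
from fit import *
tc()"
```

```text
clock: 2.2
tcp_pos: [0.2748, 0.4235, 0.2311]
orientation: [0.0, 0.123, 0.992, 0.0]
wrist_force: [1.2, 0.8, -0.1]
finger_gap: 0.0124
clock: 2.7
tcp_pos: [0.3544, 0.2273, 0.2316]
orientation: [0.0, 0.124, 0.992, 0.0]
wrist_force: [1.2, 0.4, 0.6]
finger_gap: -0.0002
clock: 3.2
tcp_pos: [0.4338, 0.0315, 0.2316]
orientation: [0.0, 0.124, 0.992, 0.0]
wrist_force: [0.8, 0.5, 0.5]
finger_gap: -0.0002
t 3.2 case xyz [-0.18    0.093   0.2316] yaw of tool y rel case y 0.01 tilt [ 0.001  0.    -1.   ] F [0.8 0.5 0.5] gap -0.0002 j6 0.136
```

```bash
python3 -m inch '[[-2,-2.5,0,0,0,0,0],[-2,-2.5,0,0,0,0,0],[-1,-1.5,0,0,0,0,0],[0,0,0,0,0,0,0],[0,0,0,0,0,0,0]]'
python3 -c "
from fit import *
tc()
shot('top','a1');shot('scene','a1s')"
```

```text
clock: 3.7
tcp_pos: [0.4656, -0.0421, 0.2312]
orientation: [-0.0, 0.124, 0.992, 0.0]
wrist_force: [-0.5, -0.2, -1.1]
finger_gap: 0.0
t 3.7 case xyz [-0.1312  0.0296  0.2312] yaw of tool y rel case y -0.04 tilt [-0.001  0.001 -1.   ] F [-0.5 -0.2 -1.1] gap 0.0 j6 -0.013
```

View pics/a1s.png

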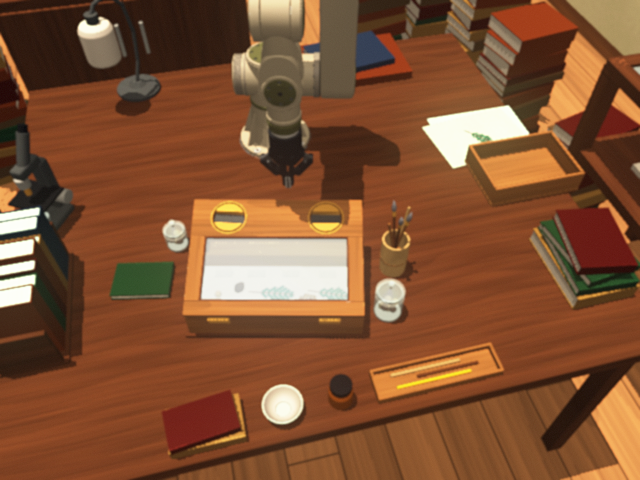

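The fingers are shut at pixel (288,182), above and in front of the rail. Now I'll centre over the middle of the rail and descend.

```bash
python3 -m inch '[[-1.1,-1.5,0,0,0,0,0],[-1.1,-1.5,0,0,0,0,0],[0,0,2,0,0,0,0],[0,0,1.5,0,0,0,0],[0,0,0,0,0,0,0]]'
python3 -c "
from fit import *
tc()"
python3 -m inch '[[0,0,0.8,0,0,0,0],[0,0,0.8,0,0,0,0],[0,0,0.8,0,0,0,0],[0,0,0.8,0,0,0,0],[0,0,0.8,0,0,0,0]]'
python3 -c "
from fit import *
tc()"
```

```text
clock: 4.3
tcp_pos: [0.4782, -0.0751, 0.1946]
orientation: [-0.002, 0.123, 0.992, 0.0]
wrist_force: [-0.8, -0.0, -0.4]
finger_gap: 0.0001
t 4.3 case xyz [-0.1108  0.0007  0.1946] yaw of tool y rel case y 0.1 tilt [-0.004  0.001 -1.   ] F [-0.8 -0.  -0.4] gap 0.0001 j6 -0.075
clock: 4.8
tcp_pos: [0.4798, -0.0765, 0.156]
orientation: [0.0, 0.124, 0.992, 0.0]
wrist_force: [-2.0, 1.5, 3.5]
finger_gap: -0.0002
t 4.8 case xyz [-0.1089 -0.0003  0.156 ] yaw of tool y rel case y 0.02 tilt [ 0. -0. -1.] F [-2.   1.5  3.5] gap -0.0002 j6 -0.075
```

Contact at 3.5 N, so the lid is coming down. I'll carry on.

```bash
python3 -m inch '[[0.1,0,0.8,0,0,0,0],[0.1,0,0.8,0,0,0,0],[0.1,0,0.8,0,0,0,0],[0.1,0,0.8,0,0,0,0],[0.1,0,0.8,0,0,0,0]]'
python3 -c "
from fit import *
tc()"
python3 -m inch '[[0.1,0,0.6,0,0,0,0],[0.1,0,0.5,0,0,0,0],[0,0,0.2,0,0,0,0],[0,0,0,0,0,0,0]]'
python3 -c "
from fit import *
tc()"
```

```text
clock: 5.3
tcp_pos: [0.4746, -0.0753, 0.1155]
orientation: [-0.0, 0.124, 0.992, 0.0]
wrist_force: [-2.8, -0.0, 4.2]
finger_gap: -0.0
t 5.3 case xyz [-0.1142 -0.0004  0.1155] yaw of tool y rel case y 0.01 tilt [-0.  0. -1.] F [-2.8 -0.   4.2] gap -0.0 j6 -0.076
clock: 5.7
tcp_pos: [0.4731, -0.0748, 0.103]
orientation: [-0.0, 0.124, 0.992, 0.0]
wrist_force: [0.3, 0.9, 0.7]
finger_gap: -0.0
t 5.7 case xyz [-0.1158 -0.0004  0.103 ] yaw of tool y rel case y 0.01 tilt [ 0.  0. -1.] F [0.3 0.9 0.7] gap -0.0 j6 -0.076
```

```bash
python3 -m inch '[[0,0,0.2,0,0,0,0],[0,0,0.2,0,0,0,0],[0,0,0.1,0,0,0,0],[0,0,0,0,0,0,0]]'
python3 -c "
from fit import *
tc()"
python3 -m inch '[[0,0,0.1,0,0,0,0],[0,0,0.1,0,0,0,0],[0,0,0,0,0,0,0]]'
python3 -c "
from fit import *
tc()"
```

```text
clock: 6.1
tcp_pos: [0.473, -0.0748, 0.099]
orientation: [0.0, 0.124, 0.992, -0.0]
wrist_force: [-3.4, 1.2, 7.0]
finger_gap: 0.0001
t 6.1 case xyz [-0.1159 -0.0003  0.099 ] yaw of tool y rel case y 0.02 tilt [ 0. -0. -1.] F [-3.4  1.2  7. ] gap 0.0001 j6 -0.076
clock: 6.4
tcp_pos: [0.4731, -0.0748, 0.0989]
orientation: [0.001, 0.124, 0.992, -0.0]
wrist_force: [-8.7, 3.3, 24.3]
finger_gap: -0.0001
t 6.4 case xyz [-0.1158 -0.0004  0.0989] yaw of tool y rel case y 0.03 tilt [ 0.001 -0.001 -1.   ] F [-8.7  3.3 24.3] gap -0.0001 j6 -0.076
```

There's a hard stop at z = 0.0989 with 24 N, so the lid is shut. I'll rise, set the fingers to about 3.2 cm, and re-measure the dials.

```bash
python3 -m inch '[[0,0,-0.5,0,0,0,0],[0,0,-3,0,0,0,0],[0,0,-4,0,0,0,3.2],[2,0,-1,0,0,0,3.2],[3,0,0,0,0,0,3.2]]'
python3 -m inch '[[3,0,0,0,0,0,3.2],[1,0,0,0,0,0,3.2],[0,0,0,0,0,0,3.2],[0,0,0,0,0,0,3.2]]'
python3 - <<'E'
from fit import *
np.set_printoptions(precision=4,suppress=True)
tc()
P={c:shot(c) for c in('top','scene')}
obs=[]
M=model(CASE+[0.0])
for c,p in P.items():
    ini=[proj(p,M[n]) for n in('slot_left','slot_right')];print(ini)
    es=fitdials(p,ini);print(c,es)
    for n,e in zip(('slot_left','slot_right'),es):
        obs.append((c,n,e[0],1)); print(atz(p,e[0],.103),pt(p,e[0]))
    im=p['pixels'][:,:,::-1]; a,b=ini
    cx,cy=int((a[0]+b[0])/2),int((a[1]+b[1])/2)
    cv2.imwrite(f'pics/b_{c}.png',cv2.resize(im[cy-75:cy+75,cx-100:cx+100],(800,600),interpolation=cv2.INTER_CUBIC)); print('origin',cx-100,cy-75)
def res(v):
    M=model(list(v[:3])+[0]); return np.concatenate([w*(np.array(proj(P[c],M[n]))-px) for c,n,px,w in obs])
s=least_squares(res,CASE)
print(s.x,s.fun.reshape(-1,2))
E
```

```text
clock: 6.9
tcp_pos: [0.4271, -0.0635, 0.1834]
orientation: [0.003, 0.124, 0.992, -0.001]
wrist_force: [-0.1, 0.5, 0.5]
finger_gap: 0.0317
clock: 7.3
tcp_pos: [0.3871, -0.0531, 0.1815]
orientation: [0.001, 0.124, 0.992, -0.0]
wrist_force: [-0.5, -0.1, -0.2]
finger_gap: 0.032
t 7.3 case xyz [-0.2045 -0.0005  0.1815] yaw of tool y rel case y 0.01 tilt [ 0.002 -0.001 -1.   ] F [-0.5 -0.1 -0.2] gap 0.032 j6 -0.094
[[np.float64(306.92123210947085), np.float64(257.3858751095724)], [np.float64(419.8275457417581), np.float64(288.1957460721425)]]
top [((307.29119873046875, 257.6898498535156), (42.74907302856445, 43.375606536865234), 33.1571159362793), ((422.7737121582031, 270.34588623046875), (6.535471439361572, 23.684703826904297), 102.40596771240234)]
[0.5174 0.0371 0.103 ] [0.5198 0.0375 0.0881]
[ 0.4959 -0.2014  0.103 ] [ 0.4961 -0.2018  0.1013]
origin 263 197
[[np.float64(324.8337009710061), np.float64(229.56041287368492)], [np.float64(231.85611729406418), np.float64(229.23688377492005)]]
scene [((325.3475646972656, 230.855712890625), (25.149250030517578, 33.788936614990234), 86.33824920654297), ((232.16583251953125, 230.33370971679688), (25.154972076416016, 34.4102897644043), 80.54914855957031)]
[0.5226 0.0381 0.103 ] [0.5115 0.041  0.0897]
[ 0.4628 -0.1944  0.103 ] [ 0.4494 -0.1944  0.0879]
origin 178 154
[ 0.602  -0.0938 -0.1348] [[-0.6469 -0.777 ]
 [-0.9417  4.3902]
 [-0.1973 -1.0596]
 [-0.5447  7.2222]]
```

View pics/b_top.png

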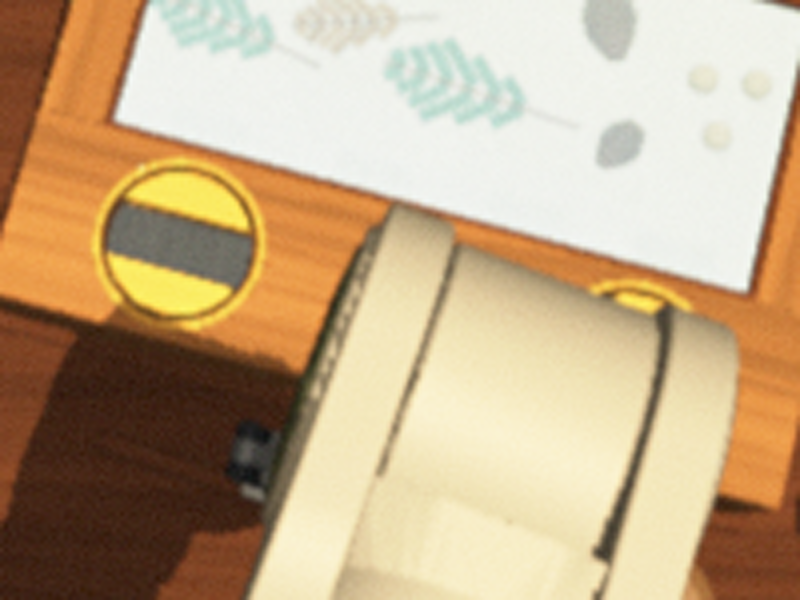

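View pics/b_scene.png

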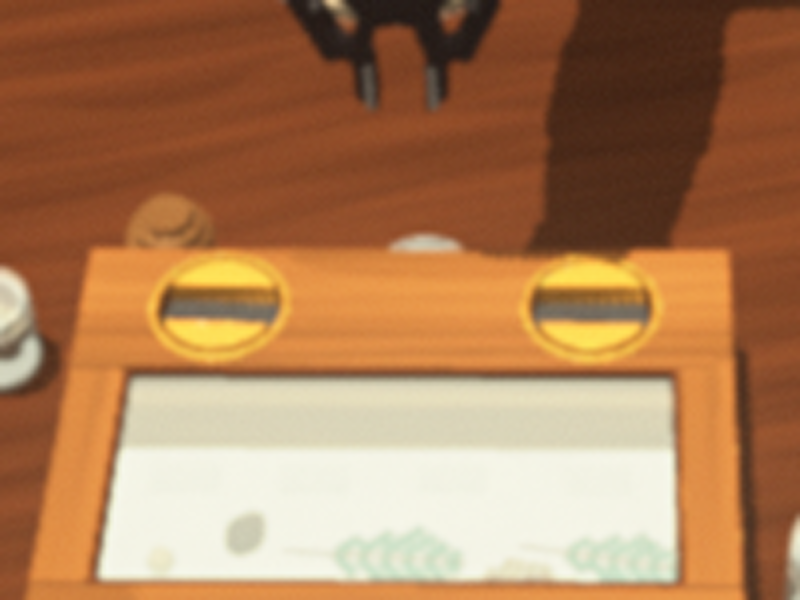

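The lid is shut, and both slots lie nearly along the rail. Now to the left dial.

```bash
python3 -m inch '[[-2,2.4,0,0,0,0,3.2],[-2.5,2.8,0,0,0,0,3.2],[-2.5,2.8,0,0,0,0,3.2],[-2.5,2.8,0,0,0,0,3.2],[-1.15,1.2,0,0,0,0,3.2]]'
python3 -m inch '[[0,0,2,0,0,0,3.2],[0,0,2,0,0,0,3.2],[0,0,2,0,0,0,3.2],[0,0,0,0,0,0,3.2],[0,0,0,0,0,0,3.2]]'
python3 - <<'E'
from fit import *
tc()
for c in('top','scene'):
    p=shot(c); M=model(CASE+[0.0]); a=proj(p,M['slot_left']); b=proj(p,M['slot_right'])
    cx,cy=int((a[0]+b[0])/2),int((a[1]+b[1])/2)
    cv2.imwrite(f'pics/c_{c}.png',cv2.resize(p['pixels'][cy-75:cy+75,cx-100:cx+100,::-1],(800,600),interpolation=cv2.INTER_CUBIC)); print('origin',cx-100,cy-75)
E
```

```text
clock: 7.9
tcp_pos: [0.5221, 0.039, 0.1805]
orientation: [0.001, 0.123, 0.992, 0.0]
wrist_force: [-0.5, -0.5, 0.2]
finger_gap: 0.0318
clock: 8.4
tcp_pos: [0.5189, 0.0374, 0.121]
orientation: [-0.001, 0.124, 0.992, 0.0]
wrist_force: [0.1, 0.1, 0.2]
finger_gap: 0.0318
t 8.4 case xyz [-0.099   0.1197  0.121 ] yaw of tool y rel case y 0.02 tilt [-0.001  0.    -1.   ] F [0.1 0.1 0.2] gap 0.0318 j6 0.166
origin 263 197
origin 178 154
```

View pics/c_top.png

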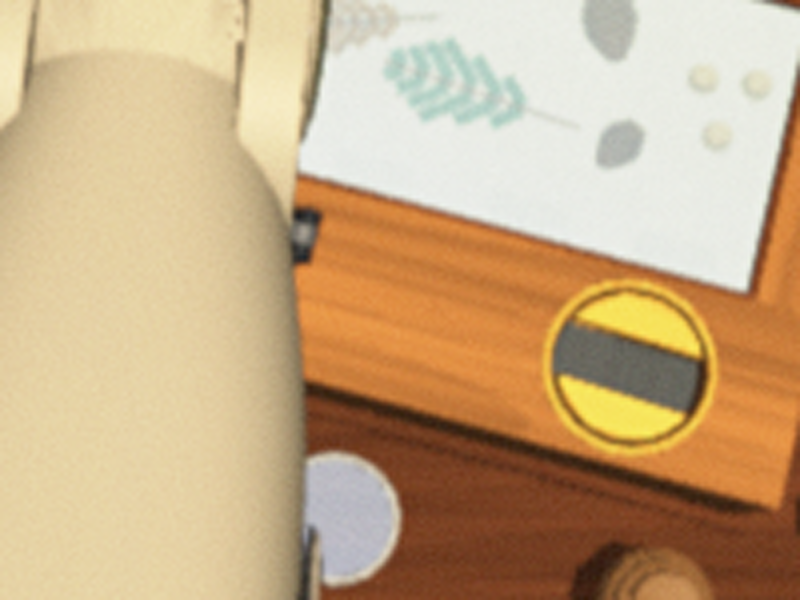

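View pics/c_scene.png

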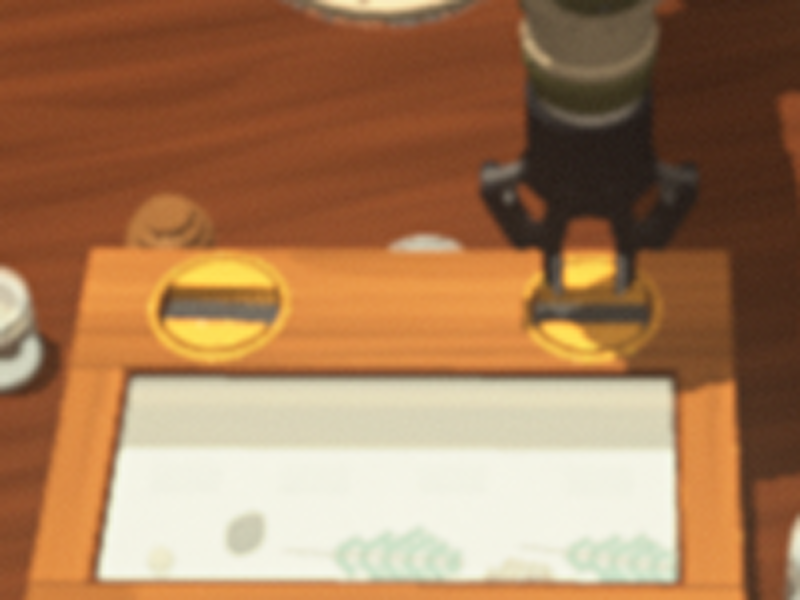

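The fingertips straddle the left dial's centre (590 against 592 in the zoomed scene view). I'll lower them into the slot.

```bash
python3 -m inch '[[0,0,1,0,0,0,3.2],[0,0,0.8,0,0,0,3.2],[0,0,0.4,0,0,0,3.2],[0,0,0.4,0,0,0,3.2],[0,0,0,0,0,0,3.2]]'
python3 -c "
from fit import *
tc()"
python3 -m inch '[[0,0,0.4,0,0,0,3.2],[0,0,0.2,0,0,0,3.2],[0,0,0,0,0,0,3.2]]'
python3 -c "
from fit import *
tc()"
```

```text
clock: 9.0
tcp_pos: [0.518, 0.0375, 0.0946]
orientation: [-0.001, 0.124, 0.992, 0.0]
wrist_force: [0.3, -0.9, 0.1]
finger_gap: 0.0322
t 9.0 case xyz [-0.0999  0.1196  0.0946] yaw of tool y rel case y 0.02 tilt [-0.001  0.    -1.   ] F [ 0.3 -0.9  0.1] gap 0.0322 j6 0.166
clock: 9.3
tcp_pos: [0.5184, 0.0374, 0.089]
orientation: [-0.0, 0.124, 0.992, 0.0]
wrist_force: [0.4, -0.2, -0.1]
finger_gap: 0.0319
t 9.3 case xyz [-0.0995  0.1196  0.089 ] yaw of tool y rel case y 0.02 tilt [-0.  0. -1.] F [ 0.4 -0.2 -0.1] gap 0.0319 j6 0.166
```

The fingers are in the slot with no contact force. I'll turn clockwise (+rz).

```bash
python3 -m inch '[[0,0,0,0,0,6,3.2],[0,0,0,0,0,6,3.2],[0,0,0,0,0,6,3.2],[0,0,0,0,0,6,3.2],[0,0,0,0,0,0,3.2]]'
python3 -c "
from fit import *
tc();print(get_state()['ft_torque'])"
python3 -m inch '[[0,0,0,0,0,6,3.2],[0,0,0,0,0,6,3.2],[0,0,0,0,0,6,3.2],[0,0,0,0,0,6,3.2],[0,0,0,0,0,0,3.2]]'
python3 -c "
from fit import *
tc();print(get_state()['ft_torque'])"
```

```text
clock: 9.8
tcp_pos: [0.518, 0.0378, 0.0893]
orientation: [-0.001, 0.327, 0.945, 0.0]
wrist_force: [-2.8, 0.8, 1.6]
finger_gap: 0.032
t 9.8 case xyz [-0.1     0.1198  0.0893] yaw of tool y rel case y -23.98 tilt [-0.001  0.001 -1.   ] F [-2.8  0.8  1.6] gap 0.032 j6 0.585
[0.25222209 0.33461377 0.03955686]
clock: 10.3
tcp_pos: [0.5176, 0.0381, 0.0892]
orientation: [-0.001, 0.516, 0.857, 0.0]
wrist_force: [-3.0, 3.0, 2.8]
finger_gap: 0.0319
t 10.3 case xyz [-0.1004  0.12    0.0892] yaw of tool y rel case y -47.84 tilt [-0.001  0.001 -1.   ] F [-3.   3.   2.8] gap 0.0319 j6 1.002
[0.56551622 0.65865915 0.05856736]
```

```bash
python3 -m inch '[[0,0,0,0,0,6,3.2],[0,0,0,0,0,6,3.2],[0,0,0,0,0,6,3.2],[0,0,0,0,0,6,3.2],[0,0,0,0,0,6,3.2]]'
python3 -m inch '[[0,0,0,0,0,6,3.2],[0,0,0,0,0,3,3.2],[0,0,0,0,0,3,3.2],[0,0,0,0,0,0,3.2]]'
python3 - <<'E'
from fit import *
tc();print(get_state()['ft_torque'])
for c in('top','scene'):
    p=shot(c); M=model(CASE+[0.0]); a=proj(p,M['slot_left'])
    cx,cy=int(a[0]),int(a[1])
    cv2.imwrite(f'pics/d_{c}.png',cv2.resize(p['pixels'][cy-60:cy+60,cx-80:cx+80,::-1],(800,600),interpolation=cv2.INTER_CUBIC))
E
```

```text
clock: 10.8
tcp_pos: [0.5174, 0.0387, 0.0892]
orientation: [-0.002, 0.72, 0.694, 0.0]
wrist_force: [-4.0, 6.0, 3.0]
finger_gap: 0.0318
clock: 11.2
tcp_pos: [0.5175, 0.0389, 0.0892]
orientation: [-0.002, 0.788, 0.616, 0.0]
wrist_force: [-3.0, 6.4, 2.4]
finger_gap: 0.0321
t 11.2 case xyz [-0.1008  0.1208  0.0892] yaw of tool y rel case y -89.72 tilt [-0.002  0.003 -1.   ] F [-3.   6.4  2.4] gap 0.0321 j6 1.733
[1.27201702 0.75685712 0.06751189]
```

View pics/d_scene.png

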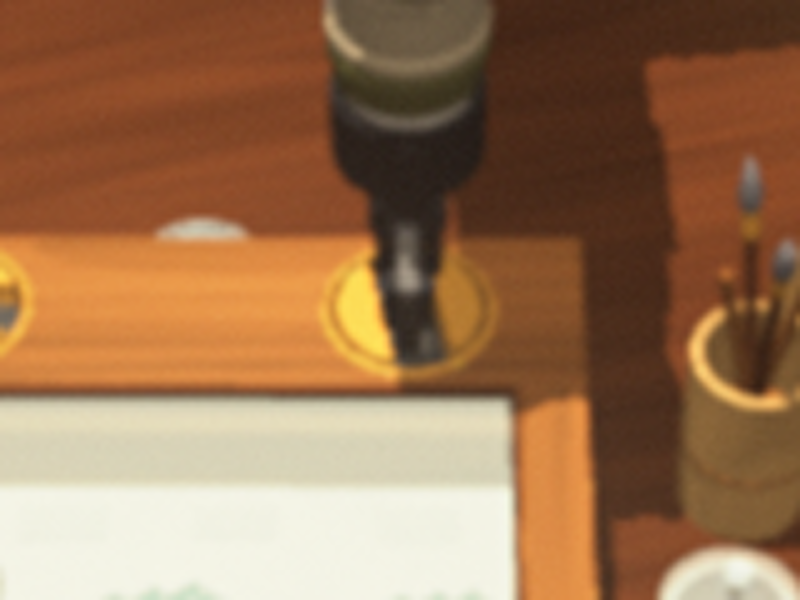

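The dial has turned with the fingers, to about 80°. I'll go on to the stop.

```bash
python3 -m inch '[[0,0,0,0,0,3,3.2],[0,0,0,0,0,3,3.2],[0,0,0,0,0,0,3.2]]'
python3 -c "
from fit import *
tc();print(get_state()['ft_torque'])"
python3 -m inch '[[0,0,0,0,0,3,3.2],[0,0,0,0,0,3,3.2],[0,0,0,0,0,0,3.2]]'
python3 -c "
from fit import *
tc();print(get_state()['ft_torque'])"
```

```text
clock: 11.6
tcp_pos: [0.5177, 0.039, 0.0891]
orientation: [-0.002, 0.819, 0.574, 0.0]
wrist_force: [-3.6, 6.6, 1.2]
finger_gap: 0.032
t 11.6 case xyz [-0.1006  0.1209  0.0891] yaw of tool y rel case y -95.71 tilt [-0.001  0.003 -1.   ] F [-3.6  6.6  1.2] gap 0.032 j6 1.838
[1.23783122 0.65971127 0.02823025]
clock: 11.9
tcp_pos: [0.5177, 0.0391, 0.0891]
orientation: [-0.002, 0.848, 0.53, 0.0]
wrist_force: [-2.4, 6.9, 2.0]
finger_gap: 0.0317
t 11.9 case xyz [-0.1006  0.1211  0.0891] yaw of tool y rel case y -101.7 tilt [-0.001  0.003 -1.   ] F [-2.4  6.9  2. ] gap 0.0317 j6 1.943
[1.37748458 0.56849836 0.08827868]
```

```bash
python3 -m inch '[[0,0,0,0,0,3,3.2],[0,0,0,0,0,3,3.2],[0,0,0,0,0,0,3.2]]'
python3 - <<'E'
from fit import *
tc();print(get_state()['ft_torque'])
for c in('top','scene'):
    p=shot(c); M=model(CASE+[0.0]); a=proj(p,M['slot_left'])
    cx,cy=int(a[0]),int(a[1])
    cv2.imwrite(f'pics/e_{c}.png',cv2.resize(p['pixels'][cy-60:cy+60,cx-80:cx+80,::-1],(800,600),interpolation=cv2.INTER_CUBIC))
E
```

```text
clock: 12.2
tcp_pos: [0.5185, 0.0391, 0.0894]
orientation: [-0.001, 0.873, 0.487, 0.001]
wrist_force: [-1.4, 5.5, 1.7]
finger_gap: 0.0321
t 12.2 case xyz [-0.0998  0.1213  0.0894] yaw of tool y rel case y -107.46 tilt [ 0.     0.003 -1.   ] F [-1.4  5.5  1.7] gap 0.0321 j6 2.044
[1.30162265 0.35160077 1.69754008]
```

View pics/e_scene.png

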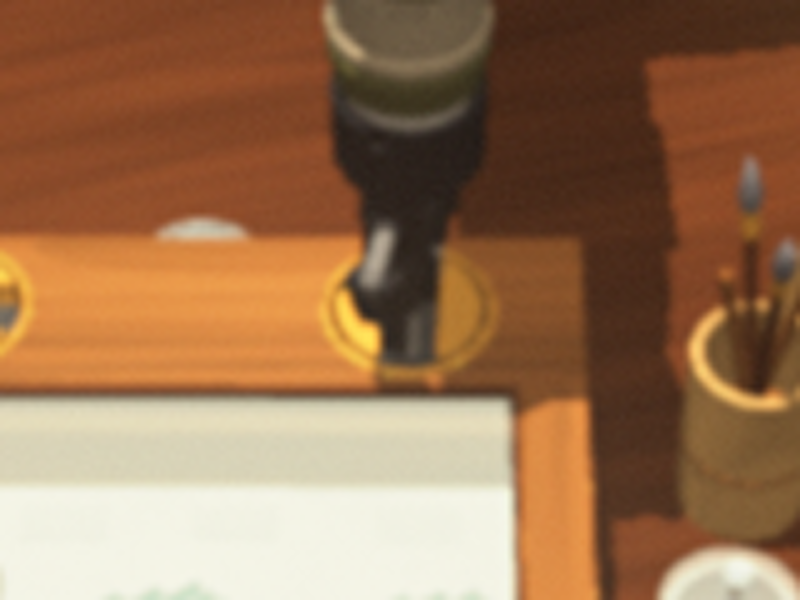

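The torque jumped to 1.7 N·m, so the left dial is at its stop. I'll turn back 17° to the middle of the play and lift out.

```bash
python3 -m inch '[[0,0,0,0,0,-6,3.2],[0,0,0,0,0,-6,3.2],[0,0,0,0,0,-5.5,3.2],[0,0,0,0,0,0,3.2]]'
python3 -c "
from fit import *
tc();print(get_state()['ft_torque'])"
python3 -m inch '[[0,0,-1,0,0,0,3.2],[0,0,-2,0,0,0,3.2],[0,0,-3,0,0,0,3.2],[0,0,-2,0,0,0,3.2],[0,0,0,0,0,0,3.2]]'
python3 - <<'E'
from fit import *
tc()
for c in('scene',):
    p=shot(c); M=model(CASE+[0.0]); a=proj(p,M['slot_left'])
    cx,cy=int(a[0]),int(a[1])
    cv2.imwrite(f'pics/f_{c}.png',cv2.resize(p['pixels'][cy-60:cy+60,cx-80:cx+80,::-1],(800,600),interpolation=cv2.INTER_CUBIC))
E
```

```text
clock: 12.7
tcp_pos: [0.5192, 0.0371, 0.0895]
orientation: [0.001, 0.791, 0.612, 0.0]
wrist_force: [0.2, -0.5, 0.8]
finger_gap: 0.0319
t 12.7 case xyz [-0.0987  0.1195  0.0895] yaw of tool y rel case y -90.27 tilt [ 0.001 -0.001 -1.   ] F [ 0.2 -0.5  0.8] gap 0.0319 j6 1.742
[ 0.00830394  0.01524621 -0.00595482]
clock: 13.2
tcp_pos: [0.521, 0.0371, 0.1732]
orientation: [0.002, 0.792, 0.61, 0.003]
wrist_force: [0.1, -0.3, -0.1]
finger_gap: 0.0323
t 13.2 case xyz [-0.0969  0.1199  0.1732] yaw of tool y rel case y -90.51 tilt [ 0.007 -0.001 -1.   ] F [ 0.1 -0.3 -0.1] gap 0.0323 j6 1.746
```

View pics/f_scene.png

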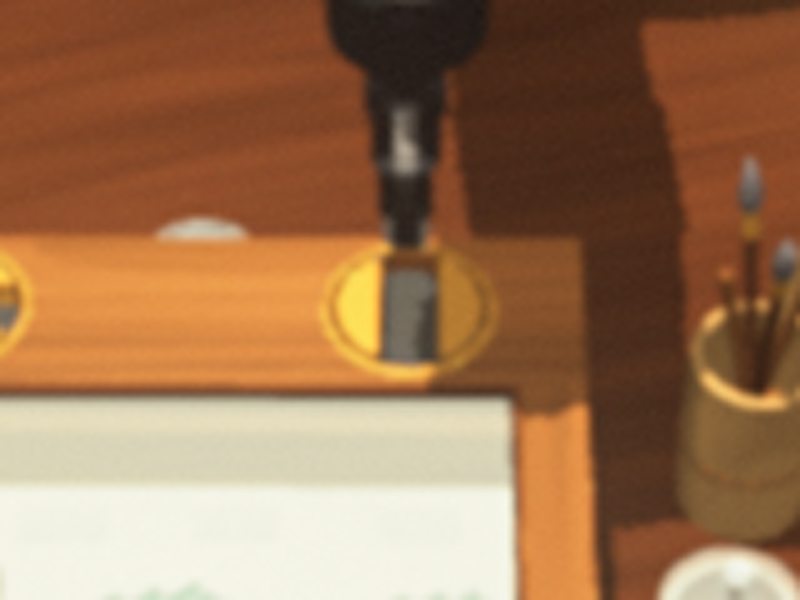

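The left slot now runs straight across the rail, so it is locked. I'll turn the tool back and move to the right dial.

```bash
python3 -m inch '[[0,0,0,0,0,-8.4,3.2],[0,0,0,0,0,-8.4,3.2],[0,0,0,0,0,-8.4,3.2],[0,0,0,0,0,-8.4,3.2],[0,0,0,0,0,-8.4,3.2]]'
python3 -m inch '[[0,0,0,0,0,-8.4,3.2],[0,0,0,0,0,-8.4,3.2],[0,0,0,0,0,-8.4,3.2],[0,0,0,0,0,-8.4,3.2],[0,0,0,0,0,-8.4,3.2]]'
python3 -m inch '[[0,0,0,0,0,-4,3.2],[0,-4,0,0,0,0,3.2],[0,-4,0,0,0,0,3.2],[0,-4,0,0,0,0,3.2],[0,-4,0,0,0,0,3.2]]'
python3 -m inch '[[0,-4,0,0,0,0,3.2],[0,-4,0,0,0,0,3.2],[0,0,2,0,0,0,3.2],[0,0,2,0,0,0,3.2],[0,0,0,0,0,0,3.2]]'
python3 - <<'E'
from fit import *
tc()
for c in('scene',):
    p=shot(c); M=model(CASE+[0.0]); a=proj(p,M['slot_right'])
    cx,cy=int(a[0]),int(a[1])
    cv2.imwrite(f'pics/g_{c}.png',cv2.resize(p['pixels'][cy-60:cy+60,cx-80:cx+80,::-1],(800,600),interpolation=cv2.INTER_CUBIC))
E
```

```text
clock: 13.75
tcp_pos: [0.5178, 0.0374, 0.168]
orientation: [-0.001, 0.518, 0.855, -0.0]
wrist_force: [0.2, 0.2, -0.0]
finger_gap: 0.0321
clock: 14.25
tcp_pos: [0.5178, 0.0374, 0.168]
orientation: [-0.001, 0.177, 0.984, -0.0]
wrist_force: [-0.7, -0.2, -0.3]
finger_gap: 0.0319
clock: 14.75
tcp_pos: [0.4712, -0.1168, 0.1682]
orientation: [-0.001, 0.145, 0.989, 0.0]
wrist_force: [0.5, 0.1, -0.1]
finger_gap: 0.032
clock: 15.25
tcp_pos: [0.4468, -0.1915, 0.126]
orientation: [-0.003, 0.146, 0.989, 0.001]
wrist_force: [-1.0, 0.4, -0.5]
finger_gap: 0.0316
t 15.25 case xyz [-0.1126 -0.1199  0.126 ] yaw of tool y rel case y -2.57 tilt [-0.006  0.004 -1.   ] F [-1.   0.4 -0.5] gap 0.0316 j6 -0.277
```

View pics/g_scene.png

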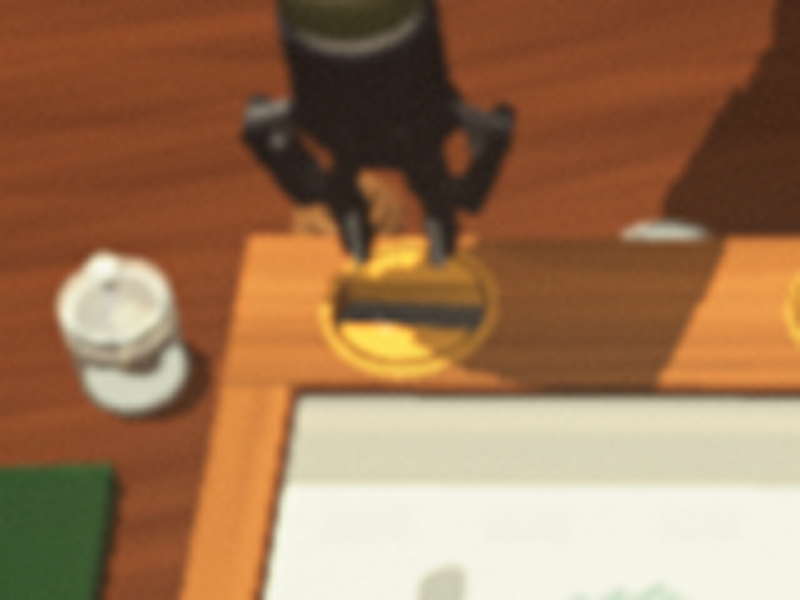

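```bash
python3 -m inch '[[-1.3,0,0,0,0,0,3.2],[0,0,0.5,0,0,0,3.2],[0,0,0,0,0,0,3.2],[0,0,0,0,0,0,3.2]]'
python3 - <<'E'
from fit import *
tc()
for c in('scene',):
    p=shot(c); M=model(CASE+[0.0]); a=proj(p,M['slot_right'])
    cx,cy=int(a[0]),int(a[1])
    cv2.imwrite(f'pics/i_{c}.png',cv2.resize(p['pixels'][cy-60:cy+60,cx-80:cx+80,::-1],(800,600),interpolation=cv2.INTER_CUBIC))
E
```

```text
clock: 15.7
tcp_pos: [0.4614, -0.1956, 0.1243]
orientation: [-0.0, 0.145, 0.989, 0.0]
wrist_force: [0.8, -0.3, -0.7]
finger_gap: 0.0318
t 15.7 case xyz [-0.0973 -0.1203  0.1243] yaw of tool y rel case y -2.45 tilt [-0.001  0.    -1.   ] F [ 0.8 -0.3 -0.7] gap 0.0318 j6 -0.27
```

View pics/i_scene.png

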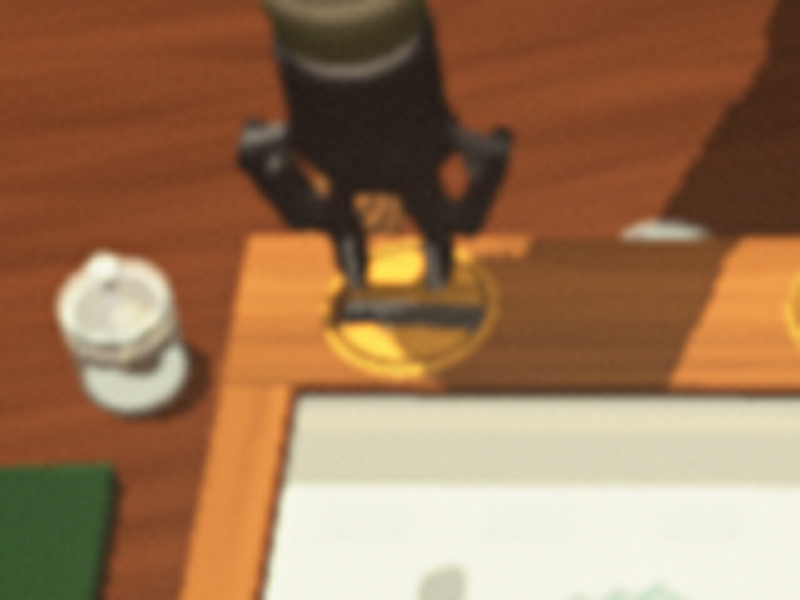

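```bash
python3 -m inch '[[0.2,0,1,0,0,0,3.2],[0,0,1,0,0,0,3.2],[0,0,0.5,0,0,0,3.2],[0,0,0.5,0,0,0,3.2],[0,0,0,0,0,0,3.2]]'
python3 -c "
from fit import *
tc()"
python3 -m inch '[[0,0,0.3,0,0,0,3.2],[0,0,0.3,0,0,0,3.2],[0,0,0,0,0,0,3.2]]'
python3 -c "
from fit import *
tc()"
```

```text
clock: 16.25
tcp_pos: [0.4593, -0.1952, 0.0933]
orientation: [-0.001, 0.146, 0.989, 0.0]
wrist_force: [0.1, 0.2, -0.7]
finger_gap: 0.0323
t 16.25 case xyz [-0.0995 -0.1204  0.0933] yaw of tool y rel case y -2.49 tilt [-0.001  0.001 -1.   ] F [ 0.1  0.2 -0.7] gap 0.0323 j6 -0.271
clock: 16.55
tcp_pos: [0.4598, -0.1955, 0.088]
orientation: [-0.0, 0.146, 0.989, 0.0]
wrist_force: [-0.0, -0.0, 1.2]
finger_gap: 0.0319
t 16.55 case xyz [-0.0989 -0.1206  0.088 ] yaw of tool y rel case y -2.48 tilt [-0.  0. -1.] F [-0.  -0.   1.2] gap 0.0319 j6 -0.271
```

In the slot. Next, the turn.

```bash
python3 -m inch '[[0,0,-0.1,0,0,6,3.2],[0,0,0,0,0,6,3.2],[0,0,0,0,0,6,3.2],[0,0,0,0,0,6,3.2],[0,0,0,0,0,6,3.2]]'
python3 -c "
from fit import *
tc();print(get_state()['ft_torque'])"
python3 -m inch '[[0,0,0,0,0,6,3.2],[0,0,0,0,0,6,3.2],[0,0,0,0,0,6,3.2],[0,0,0,0,0,6,3.2],[0,0,0,0,0,6,3.2]]'
python3 -m inch '[[0,0,0,0,0,6,3.2],[0,0,0,0,0,6,3.2],[0,0,0,0,0,6,3.2],[0,0,0,0,0,6,3.2],[0,0,0,0,0,6,3.2]]'
python3 -c "
from fit import *
tc();print(get_state()['ft_torque'])"
```

```text
clock: 17.05
tcp_pos: [0.4588, -0.1945, 0.0891]
orientation: [-0.001, 0.398, 0.917, 0.0]
wrist_force: [-2.8, 2.9, 2.9]
finger_gap: 0.032
t 17.05 case xyz [-0.1002 -0.1198  0.0891] yaw of tool y rel case y -32.7 tilt [-0.002  0.002 -1.   ] F [-2.8  2.9  2.9] gap 0.032 j6 0.257
[0.41218887 0.52245588 0.13272158]
clock: 17.55
tcp_pos: [0.4585, -0.194, 0.0891]
orientation: [-0.002, 0.622, 0.783, 0.0]
wrist_force: [-3.4, 3.8, 3.1]
finger_gap: 0.0318
clock: 18.05
tcp_pos: [0.4584, -0.1935, 0.0891]
orientation: [-0.002, 0.803, 0.595, 0.0]
wrist_force: [-2.3, 4.8, 4.5]
finger_gap: 0.0319
t 18.05 case xyz [-0.1008 -0.119   0.0891] yaw of tool y rel case y -92.67 tilt [-0.002  0.004 -1.   ] F [-2.3  4.8  4.5] gap 0.0319 j6 1.304
[1.10815443 0.66047696 0.11841024]
```

```bash
python3 -m inch '[[0,0,0,0,0,4,3.2],[0,0,0,0,0,4,3.2],[0,0,0,0,0,3,3.2],[0,0,0,0,0,3,3.2],[0,0,0,0,0,0,3.2]]'
python3 -c "
from fit import *
tc();print(get_state()['ft_torque'])"
```

```text
clock: 18.55
tcp_pos: [0.4585, -0.1933, 0.0891]
orientation: [-0.002, 0.868, 0.496, -0.0]
wrist_force: [-2.9, 5.2, 3.9]
finger_gap: 0.032
t 18.55 case xyz [-0.1008 -0.1188  0.0891] yaw of tool y rel case y -106.25 tilt [-0.003  0.004 -1.   ] F [-2.9  5.2  3.9] gap 0.032 j6 1.542
[0.99299626 0.66472348 1.80038291]
```

At the stop (1.8 N·m). I'll back off to the middle and lift out.

```bash
python3 -m inch '[[0,0,0,0,0,-6,3.2],[0,0,0,0,0,-6,3.2],[0,0,0,0,0,-4.5,3.2],[0,0,0,0,0,0,3.2]]'
python3 -m inch '[[0,0,-1,0,0,0,3.2],[0,0,-2,0,0,0,3.2],[0,0,-3,0,0,0,3.2],[0,0,-4,0,0,0,3.2],[0,0,-2,0,0,0,3.2]]'
python3 -m inch '[[0,-3,0,0,0,0,3.2],[0,-3,0,0,0,0,3.2],[0,-2,0,0,0,0,3.2],[0,0,0,0,0,0,3.2],[0,0,0,0,0,0,3.2]]'
python3 - <<'E'
from fit import *
tc()
for c in('scene','top'):
    p=shot(c,'z_'+c); M=model(CASE+[0.0]); a=proj(p,M['slot_left']); b=proj(p,M['slot_right'])
    cx,cy=int((a[0]+b[0])/2),int((a[1]+b[1])/2)
    cv2.imwrite(f'pics/k_{c}.png',cv2.resize(p['pixels'][cy-75:cy+75,cx-100:cx+100,::-1],(800,600),interpolation=cv2.INTER_CUBIC))
    for q in [(-.28,-.05,.024),(-.28,.05,.024),(-.22,.18,.024)]:
        X=M['f'](np.array(q)); print(c,(pt(p,proj(p,X))-X).round(4))
    for n in ['brush_pot','jar_large','jar_small','pine_cone','magnifier','notebook']:
        for t in tip_of(p,n)[:1]: print(n,t)
E
```

```text
clock: 18.95
tcp_pos: [0.4601, -0.1956, 0.0895]
orientation: [0.0, 0.789, 0.614, 0.0]
wrist_force: [-0.6, -0.0, 0.4]
finger_gap: 0.0321
clock: 19.45
tcp_pos: [0.461, -0.1963, 0.2134]
orientation: [0.002, 0.79, 0.613, 0.001]
wrist_force: [0.4, 0.5, -0.2]
finger_gap: 0.032
clock: 19.95
tcp_pos: [0.383, -0.1763, 0.2102]
orientation: [0.001, 0.79, 0.613, 0.0]
wrist_force: [0.5, 0.4, -0.1]
finger_gap: 0.0319
t 19.95 case xyz [-0.1781 -0.1209  0.2102] yaw of tool y rel case y -90.06 tilt [ 0.002 -0.001 -1.   ] F [ 0.5  0.4 -0.1] gap 0.0319 j6 1.198
scene [ 0.0009 -0.0001  0.001 ]
scene [ 0.0003 -0.      0.0003]
scene [ 0.0016 -0.0005  0.002 ]
brush_pot {'location': [392.7, 266.3], 'confidence': 0.7}
jar_large {'location': [389.1, 313.9], 'confidence': 0.78}
jar_small {'location': [178.8, 245.0], 'confidence': 0.89}
pine_cone {'location': [225.6, 222.7], 'confidence': 0.71}
magnifier {'location': [286.0, 224.4], 'confidence': 0.53}
notebook {'location': [144.5, 280.3], 'confidence': 0.84}
top [-0.      0.      0.0003]
top [-0.0001  0.      0.0004]
top [-0.0001 -0.      0.0006]
brush_pot {'location': [239.5, 223.3], 'confidence': 0.56}
jar_large {'location': [264.5, 171.0], 'confidence': 0.94}
pine_cone {'location': [426.2, 346.8], 'confidence': 0.58}
magnifier {'location': [349.0, 325.6], 'confidence': 0.56}
```

View pics/k_scene.png

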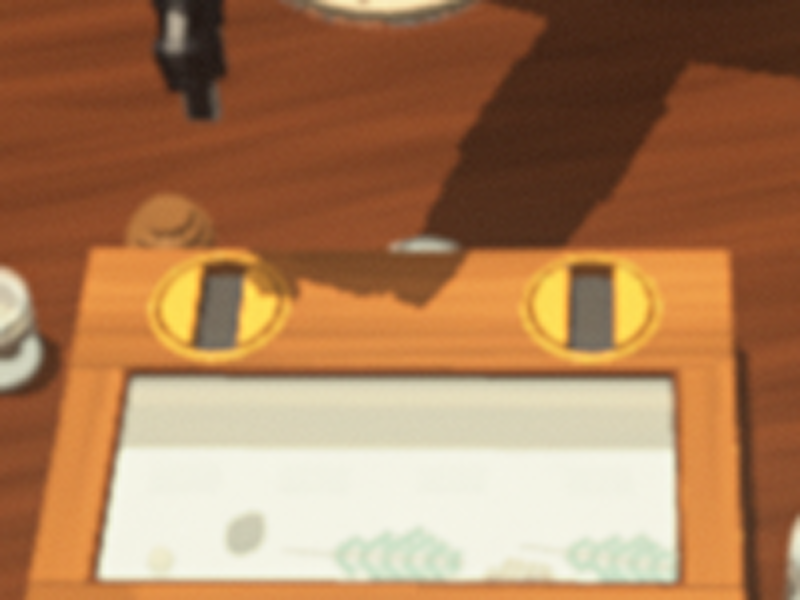

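View pics/z_top.png

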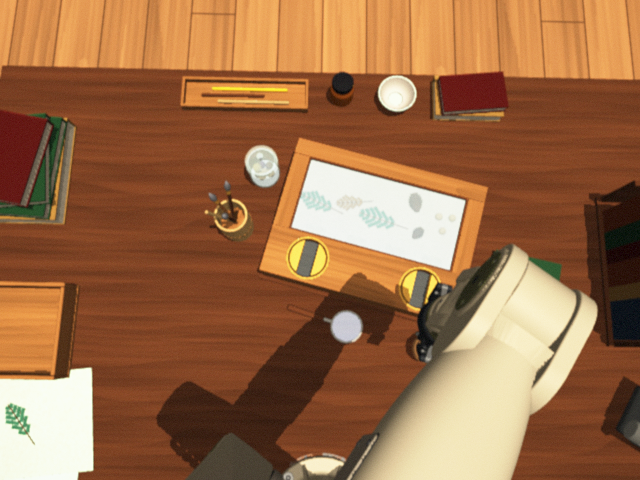

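Both slots run across the rail, parallel to the case's side edges. The lid is flat within 2 mm, nothing else has moved, and the arm is clear.

```bash
python3 -c "
from workcell import workorder
print(workorder.hand_in())"
```

```text
the job is handed in; nothing more can be done
None
```

The lid is shut and both fasteners are turned to their stops, and I have handed the job in; no verdict came back.

- **Lid:** I pushed it down with closed fingertips on the middle of the front rail, using about 4 N, until it met a hard stop at z = 0.099 m (24 N). Depth readings afterwards put the lid within 2 mm of its fully shut position.
- **Fasteners:** I set the fingers in each slot and turned it clockwise until the torque jumped, to 1.7 N·m on the left and 1.8 N·m on the right. The last picture shows both slots straight across the rail.
- **Other things:** The networks found the brush pot, the large jar and the magnifier where they were at the start, in the camera views that show them, and the pine cone and the small jar likewise. For the notebook I had no usable starting position in the side view, and the arm hid most of it from above at the end. I only judged its place by eye.
- **Robot:** At hand-in the fingertips were at z = 0.21 m, clear of everything, at about 20 s of the 64 s allowed.

No check failed, and none disagreed beyond the cameras' few millimetres of offset.

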